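# Set the fence of a slicing guide to its mark with the slack taken up

## Robot

A 6-joint arm with a two-finger parallel gripper is mounted at the origin on a cart in front of the work surface, level with it; the furniture and walls round the work are solid. World frame = base frame: x ahead of the robot, y to its left, z up, the work surface at z = 0. Lengths are in mm, angles in rad, forces in N, time in s.
With the tool pointing down it reaches from about 275 to 1000 mm from the base axis. Payload 8.4 kg.
Tool frame: the origin (TCP) lies on the mounting face of the last link; the fingertips stand 173 mm ahead of it and the grasp point (between the pads) lies 155 mm ahead of it; z points along the fingers, y is the line along which they close (so a half turn about z gives the same grasp; the last joint's range is limited). The gripper opens to 85 mm and grips with 20 to 120 N. Pads are 22 mm wide; open, the fingers measure 114 mm over their backs; the gripper's body (76 mm by 85 mm) begins 54 mm behind the grasp point. The pads swing forward as they close: fully open they stand 13 mm farther back than shut.
Start: joints at [-1.117, 0.353, 1.633, -0, 1.155, -0.002], TCP at [275.112, -561.197, 404.681] pointing down, gripper open.
Joint ranges: [-2.63, 2.63], [-0.92, 2.1], [0.06, 2.66], [-1.3, 4.44], [0, 2.69], [-3.02, 3.02]. Speed limits (rad/s): [2.22, 2.22, 2.79, 3.14, 3.14, 3.14].

## Interface

Orientations are given as [roll, pitch, yaw] about the fixed x, y, z axes, in that order (R = Rz(yaw) Ry(pitch) Rx(roll)).
In Python, from rig import r gives the robot as it stands.
- The arm moves only by the tool apply_moves, never from a script. Its argument "deltas" is a list of rows, each an object with "claw": the gripper command: -1 is fully open, 1 is shut, values between are in proportion; "delta_pos": the shift along the tool's x, y, z in cm, a list of three; "yaw": the turn about the tool's z in rad. In form: [{"claw": claw, "delta_pos": [tx, ty, tz], "yaw": yaw}, ...]. A call has 1 to 8 rows; each row shifts and turns the commanded pose from where the row before left it, along the tool's axes as they then stand; what a row does not reach is not made up. A row lasts 1/8 s, in which the tool goes at most 62.5 mm and 10.7 degrees, less where a joint would pass 70% of its speed; a pose out of reach is approached as far as the arm can. A call with a gripper value outside its range is refused whole. The fingers move at their own pace and stop on an object; "grip_force" is the grip in N (left out, the last holds). Time passes only in rows, so rows that do not move let the fingers close. It gives the time, the measured TCP pose, the force, the opening and the grip force at its end, in the units of the state.
- r.sense(): the state, without advancing time (a new reading comes with each control period).
- r.grab_frame(name): name is "scene" or "top" or "wrist"; returns a dict with "img" (400x640x3 uint8, blue, green, red), "z_map" (400x640 float32, mm along the optical axis (not along the pixel's ray), 0 where there is no reading), "fx", "fy", "cx", "cy" (pixels), "eye" and "rotation" of the camera in the world; the wrist camera has in their place "T_tool_cam" (4x4, takes a point from camera to tool coordinates, whose origin is the TCP and whose axes are the flange's). Camera axes: x right, y up, looking along -z (the intrinsics and any distortion apply to the point x, -y, -z); pixel columns grow to the right and rows downward; lengths in mm; the calibration is good to about 2 mm. A picture is of the moment at which its call begins: read the wrist's pose just before it.
- r.sign_off(): hands the job in; it is judged then, once.
The state is a dict: "clock": time; "qpos": joint angles; "qvel": joint speeds; "joint_efforts": joint torques, N m; "eef_pos": TCP position; "tcp_rot": TCP orientation; "contact_force": force on the tool from outside, world axes, zero at the start; "wrist_torque": the same for the moment, N m; "opening": opening from 0.0 (shut) to 1.0 (fully open); "grasp_force": force on a finger pad.
Only numpy, scipy, OpenCV 4.12 (cv2) and the standard library are available. Lean on these libraries where they do the work, as an engineer would, in place of code of your own. Each camera call takes 0.05 s, during which the arm holds its last target. There are 200 camera calls.

## Task

The fence of the slicing guide stands too far along its rail: push the black knob to draw the fence back well short of the red clip (its line at least a centimetre short), then push the knob forward so that the fence comes up onto the clip's white line from that side only, with all the slack between knob and fence taken up behind it. If it goes past, draw it back and come again; then let go of the knob and prove the setting by pressing for about a second, lightly (about 6 newtons, never as much as 11), with the closed fingers against the fence's white facing, found by touch: the fence must not give. Leave it standing on the mark, and leave the other things alone.

Things in the scene. Friction and masses are not known exactly. Their poses are not given: they have to be found in the camera images.
- guide: slicing guide, a pale wooden board 130 x 400 mm, 18 mm thick, fixed to the worktop, with an aluminium rail along its middle. Origin: centre of its underside; its y axis runs along the rail and is 'forward' (the way the fence is advanced), z up, x across the board away from the robot. Its heading differs by up to 0.25 rad.
- fence: fence: aluminium plate on a steel carriage sliding on the rail along the guide's y (2 N friction), with a white facing clamped to its front. Both plates 90 mm wide (guide x -33 to +57 mm), top 91 mm above the worktop. The facing stands 0 to 10 mm ahead of the index line, different each time. Carriage 118 mm long behind the index line, 48 mm high. Origin: at the index line, over the rail's centre, worktop height; axes as the guide's.
- fence_index (a point): end of the black index line of the fence, on its steel pointer that reaches toward the robot, 29 mm above the worktop. This is what is set to the mark, measured along the guide's y. Its travel is from 75 mm behind to 95 mm ahead of the guide's centre.
- fence_plate (a point): centre of the front of the fixed aluminium plate, 6 mm behind the index line, 64 mm above the worktop. The white facing's front surface lies 6 to 16 mm ahead (+y) of this point: unknown, to be found by touch. Press the facing there or anywhere above the board, toward -y; it is hard, the force rises fast. The space before it is free but for a 30 mm high black stop at the rail's end, 190 mm from the guide's centre.
- drive: brass post with the black knob on top; slides along the guide's y against about 13 N of friction and stays where it is left. It has 10 mm of play between two lugs of the carriage: pushed +y it moves the fence once it is 80 mm behind the index line; pushed -y it draws the fence back once 90 mm behind. Moving both takes about 15 N; a fence with slack left behind it gives under 2 N. Origin: worktop height below the knob.
- knob (a point): centre of the black knob, 88 mm above the worktop: 26 mm across the rail, 20 mm along it, 34 mm high (from 71 to 105 mm above the worktop). Push it on its flat sides that look along the rail. Between it and the back of the fence plate 50 mm or more are free (above the lugs, 48 mm high); behind it (-y) nothing stands as high as the lugs. At the start the slack may stand anywhere.
- mark_line (a point): middle of the white line across the red clip on the board's robot-side edge: the set mark, 21 mm above the worktop; axes parallel to the guide's. At the start the fence's index lies 30 to 120 mm ahead (+y) of it.
- lemon: loose yellow lemon, 72 mm, a bystander behind the guide; origin at its underside
- mug: loose blue and white mug, 78 mm wide and 92 mm tall, a bystander to the left of the guide; origin at its underside
- salt: loose salt shaker with a metal cap, 44 mm wide and 90 mm tall, a bystander to the right of the guide; origin at its underside
- cup: loose small white cup, 62 mm wide and 52 mm tall, a bystander to the left; origin at its underside

How it is judged:
By the outcome, as a careful person would: the job done as asked, in the order asked, and still so for the second after the job is handed in, with the robot touching nothing.
It also fails if it takes over 61 s, if anything falls off the work surface, if the arm or the gripper's body presses on something with over 40 N, if the wrist force passes 120 N, or if a joint passes its speed limit or range.

## Working session

There is one attempt and no reset: what is moved stays moved. The work goes in short steps, Python scripts to look and compute and a tool call to move; the robot and the scene stay as the last step left them, time stands still between calls to the robot, and variables do not carry over. Pictures are saved under pics/ and viewed, at most 10 in all, crops included, and the job is handed in when it is done.

Besides the shell and the picture viewer there is one more tool, called after "Call:" as a command line: name --argument value ..., lists and objects as JSON in quotes. apply_moves: Moves the arm, as the interface text tells. Its arguments: {"type":"object","properties":{"deltas":{"type":"array"},"grip_force":{"type":"number"}},"required":["deltas"]}

```bash
mkdir -p pics; cat > h.py <<'E'
import numpy as np,cv2
from rig import r
def ray(f,u,v,pose=None):
    d=np.array([(u-f['cx'])/f['fx'],-(v-f['cy'])/f['fy'],-1.0])
    return d
def cam(f,s=None):
    if 'T_tool_cam' in f:
        from scipy.spatial.transform import Rotation as R
        T=np.eye(4);T[:3,:3]=R.from_euler('xyz',s['tcp_rot']).as_matrix();T[:3,3]=s['eef_pos']
        M=T@np.array(f['T_tool_cam']);return M[:3,3],M[:3,:3]
    return np.array(f['eye']),np.array(f['rotation'])
def plane(f,u,v,z,s=None):
    e,Rm=cam(f,s);d=Rm@ray(f,u,v);return e+d*(z-e[2])/d[2]
E
python3 - <<'E'
from h import *
s=r.sense();print(s)
for n in('scene','top','wrist'):
    f=r.grab_frame(n);cv2.imwrite(f'pics/{n}0.png',f['img']);print(n,{k:v for k,v in f.items() if k not in('img','z_map')})
    import pickle;pickle.dump(f,open(f'{n}0.pkl','wb'))
a=cv2.imread('pics/scene0.png');b=cv2.imread('pics/top0.png')
E
```

```text
{'clock': 0.0, 'qpos': array([-1.11738283e+00,  3.53677089e-01,  1.63416418e+00, -9.62539865e-06,
        1.15520466e+00, -2.40264246e-03]), 'qvel': array([-0.00031518,  0.00097857,  0.00021282, -0.00100478, -0.00031653,
        0.00109238]), 'joint_efforts': array([-1.30607928e-03, -6.05260992e+01, -3.42056644e+01, -2.42288679e-04,
        9.34372918e-03, -1.15171616e-05]), 'eef_pos': array([ 275.01166733, -560.96943455,  403.93057319]), 'tcp_rot': array([-3.14013936e+00,  5.30867402e-06,  4.55820038e-01]), 'contact_force': array([ 0.44573155, -0.09905129,  0.22507351]), 'wrist_torque': array([ 0.00968452, -0.02640613, -0.03795059]), 'grasp_force': 0.0, 'opening': 1.002422094503671}
scene {'fx': 399.19728639441047, 'fy': 399.19728639441047, 'cx': 322.723771895888, 'cy': 200.0203021725231, 'eye': array([  551.42430573, -1177.06816975,   854.90812393]), 'rotation': array([ 0.98149295,  0.02191638, -0.00995422])}
top {'fx': 425.54777539037093, 'fy': 425.54777539037093, 'cx': 321.72530057967833, 'cy': 208.45036499334518, 'eye': array([ 312.27912373,    7.92346999, 1333.96084007]), 'rotation': array([ 0.17602547, -0.01694054, -1.56807164])}
wrist {'fx': 333.110403262709, 'fy': 333.110403262709, 'cx': 319.4001167441291, 'cy': 198.92711070750548, 'T_tool_cam': array([[ 3.89761072e-04,  9.50204575e-01,  3.11626560e-01,
         8.04312368e+01],
       [ 9.99998450e-01,  1.64675678e-04, -1.75285461e-03,
        -2.36244534e-01],
       [-1.71688778e-03,  3.11626760e-01, -9.50203039e-01,
         3.07896823e+01],
       [ 0.00000000e+00,  0.00000000e+00,  0.00000000e+00,
         1.00000000e+00]])}
```

View pics/top0.png

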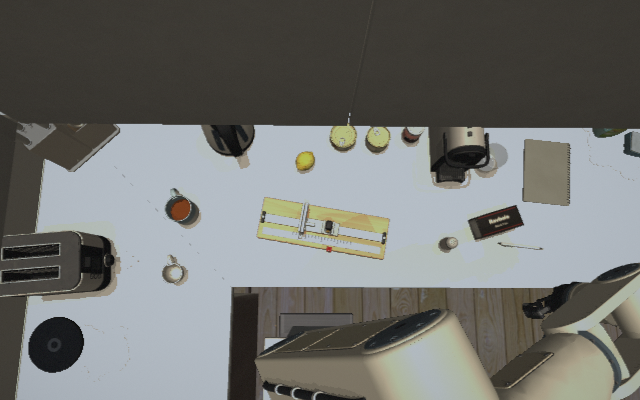

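View pics/scene0.png

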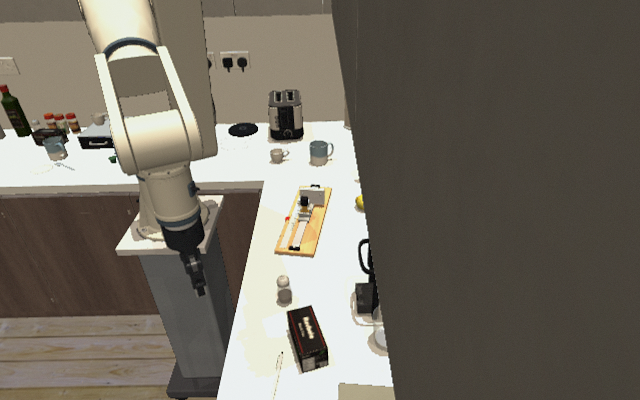

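The top view shows the board at px (257–390, 197–260), the fence at (303,218), the knob at (328,227) and the clip at (329,249). Forward is to the image's left.

```bash
sed -i "s/    return np.array(f\['eye'\]),np.array(f\['rotation'\])/    from scipy.spatial.transform import Rotation as R\n    return np.array(f['eye']),R.from_euler('xyz',f['rotation']).as_matrix()/" h.py
python3 - <<'E'
from h import *
import pickle
f=pickle.load(open('top0.pkl','rb'));h=cv2.cvtColor(f['img'],cv2.COLOR_BGR2HSV)
m=((h[...,0]>12)&(h[...,0]<32)&(h[...,1]>60)&(h[...,2]>120)).astype(np.uint8)
m[:190]=0;m[270:]=0;m[:,:240]=0;m[:,400:]=0
c=np.vstack([c for c in cv2.findContours(m,0,2)[0] if cv2.contourArea(c)>30])
box=cv2.boxPoints(cv2.minAreaRect(c));P=np.array([plane(f,u,v,18) for u,v in box]);print(box,P)
print('centre',P.mean(0),[np.linalg.norm(P[i]-P[i-1]) for i in range(4)])
red=((h[...,2]>120)&(h[...,1]>150)&((h[...,0]<6)|(h[...,0]>174))).astype(np.uint8);red[:190]=0;red[270:]=0;red[:,:240]=0;red[:,400:]=0
v,u=np.nonzero(red);print('clip',len(u),u.mean(),v.mean(),plane(f,u.mean(),v.mean(),21))
print('knob',plane(f,328,226,105))
print('fence top',plane(f,304,218,91))
e=plane(f,150,230,0)
for n,u,v,z in(('lemon',305,160,36),('mug',180,209,90),('salt',449,243,90),('cup',174,272,50)):print(n,plane(f,u,v,z))
print(f['z_map'][230,320],f['z_map'][100,300],f['z_map'][120,300])
im=cv2.resize(f['img'][185:270,245:400],None,fx=5,fy=5,interpolation=cv2.INTER_CUBIC);cv2.imwrite('pics/c.png',im)
E
```

```text
[[256.3142  236.92786]
 [263.39294 196.38605]
 [389.90125 218.4748 ]
 [382.8225  259.0166 ]] [[ 455.7160735   188.58340658   18.        ]
 [ 583.98019886  170.13266719   18.        ]
 [ 515.72608155 -227.70892763   18.        ]
 [ 389.13488723 -202.60294829   18.        ]]
centre [486.13931028 -17.89895054  18.        ] [np.float64(396.8120696212274), np.float64(129.58439581604065), np.float64(403.654009144661), np.float64(129.05673433968397)]
clip 17 328.8235294117647 248.47058823529412 [420.68986685 -35.91639395  21.        ]
knob [479.13658519 -30.72454338 105.        ]
fence top [504.50327517  39.74300513  91.        ]
lemon [698.45041157  39.84959222  36.        ]
mug [529.5775472  405.86190597  90.        ]
salt [ 432.52950439 -387.34203439   90.        ]
cup [346.62584689 424.83795927  50.        ]
1307.9097 674.8172 756.81555
```

View pics/c.png

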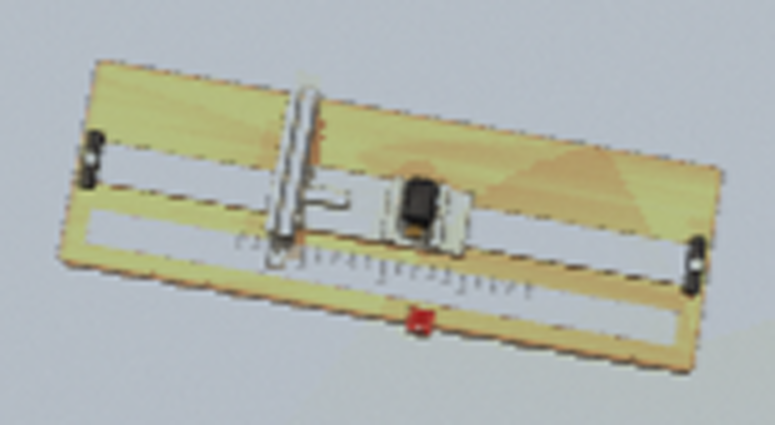

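Call:
apply_moves --deltas '[{"claw": 1,"delta_pos": [4.4,-4.1,0.5],"yaw": 0},{"claw": 1,"delta_pos": [4.4,-4.1,0.5],"yaw": 0},{"claw": 1,"delta_pos": [4.4,-4.1,0.5],"yaw": 0},{"claw": 1,"delta_pos": [4.4,-4.1,0.5],"yaw": 0},{"claw": 1,"delta_pos": [4.4,-4.1,0.5],"yaw": 0},{"claw": 1,"delta_pos": [4.4,-4.1,0.5],"yaw": 0},{"claw": 1,"delta_pos": [4.4,-4.1,0.5],"yaw": 0},{"claw": 1,"delta_pos": [4.4,-4.1,0.5],"yaw": 0}]' --grip_force 30

```text
clock: 1.15
eef_pos: [447.1, -109.9, 364.7]
tcp_rot: [3.141, -0.0, 0.456]
contact_force: [0.9, -0.4, 0.9]
opening: 0.004
grasp_force: 0.0
```

Call:
apply_moves --deltas '[{"claw": 1,"delta_pos": [4.2,-4.0,1],"yaw": 0},{"claw": 1,"delta_pos": [4.2,-4.0,1],"yaw": 0},{"claw": 1,"delta_pos": [0,0,0.7],"yaw": -0.158},{"claw": 1,"delta_pos": [0,0,0.7],"yaw": -0.158},{"claw": 1,"delta_pos": [0,0,0.7],"yaw": -0.158},{"claw": 1,"delta_pos": [0,0,0.7],"yaw": -0.158},{"claw": 1,"delta_pos": [0,0,0.7],"yaw": -0.158},{"claw": 1,"delta_pos": [0,0,0.7],"yaw": -0.158}]'

```text
clock: 2.15
eef_pos: [486.9, -2.9, 302.3]
tcp_rot: [-3.141, 0.0, 1.409]
contact_force: [0.1, 0.3, -0.5]
opening: 0.001
grasp_force: 0.0
```

```bash
cat >> h.py <<'E'
C=np.array([486.1,-17.9]);PSI=-0.170
def setg(c,p):
    global C,PSI;C=np.array(c);PSI=p
def g(p):
    p=np.array(p)[:2]-C;c,s=np.cos(PSI),np.sin(PSI);return np.array([c*p[0]+s*p[1],-s*p[0]+c*p[1]])
def look(name):
    s=r.sense();f=r.grab_frame('wrist');cv2.imwrite(f'pics/{name}.png',f['img'])
    import pickle;pickle.dump((s,f),open('w.pkl','wb'));return s,f
E
python3 - <<'E'
from h import *
s,f=look('w1');print(s['clock'],s['eef_pos'],s['tcp_rot'],s['opening'],s['contact_force'],s['qpos'],g(s['eef_pos']))
E
```

```text
2.15 [486.90606128  -2.9184284  302.34541862] [-3.14128517e+00  2.87007309e-05  1.40903593e+00] 0.0005838383559450431 [ 0.10692356  0.29511009 -0.48679869] [-9.08077329e-03  2.73273518e-01  2.01590102e+00  2.44299420e-05
  8.52726387e-01  1.52663557e-01] [-1.74017576 14.9019801 ]
```

View pics/w1.png

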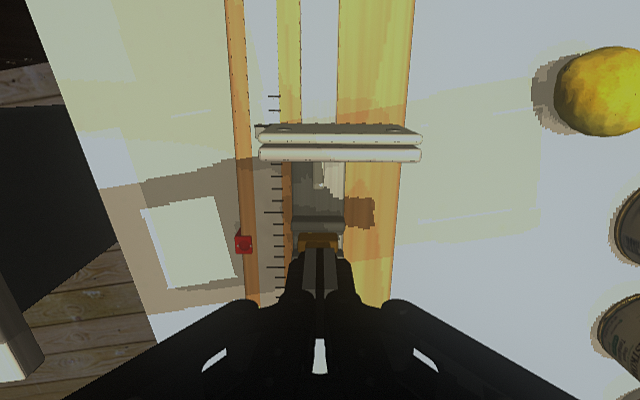

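The fence pointer ends at about (258,125), the red clip is at (244,243), the brass post is at (318,242), and the fingers hide the knob.

```bash
python3 - <<'E'
from h import *
import pickle
s,f=pickle.load(open('w.pkl','rb'))
P=lambda u,v,z:g(plane(f,u,v,z,s)).round(1)
h=cv2.cvtColor(f['img'],cv2.COLOR_BGR2HSV)
for row in (20,60,270,290):
    m=np.nonzero((h[row,:,0]>10)&(h[row,:,0]<32)&(h[row,:,1]>90)&(h[row,:,2]>90)&(np.arange(640)>200)&(np.arange(640)<430))[0]
    print(row,m[0],m[-1],P(m[0],row,18),P(m[-1],row,18))
print('clip',P(244,243,21),'index',P(258,125,29),'fence back top',P(340,162,91),P(340,148,91),P(340,133,91),'brass',P(318,242,65))
cv2.imwrite('pics/c2.png',cv2.resize(f['img'][90:260,220:360],None,fx=4.5,fy=3.5,interpolation=cv2.INTER_NEAREST))
E
```

```text
20 226 412 [-66.  139.5] [ 60.7 140.6]
60 229 409 [-65.9 114.3] [ 61.  115.4]
270 244 391 [-65.7 -53.3] [ 61.  -52.2]
290 246 389 [-65.2 -73.2] [ 60.7 -72.2]
clip [-63.4 -26.2] index [-45.7  70.6] fence back top [ 9.6 57.3] [ 9.4 65.1] [ 9.2 73.1] brass [-2.1 -3.7]
```

View pics/c2.png

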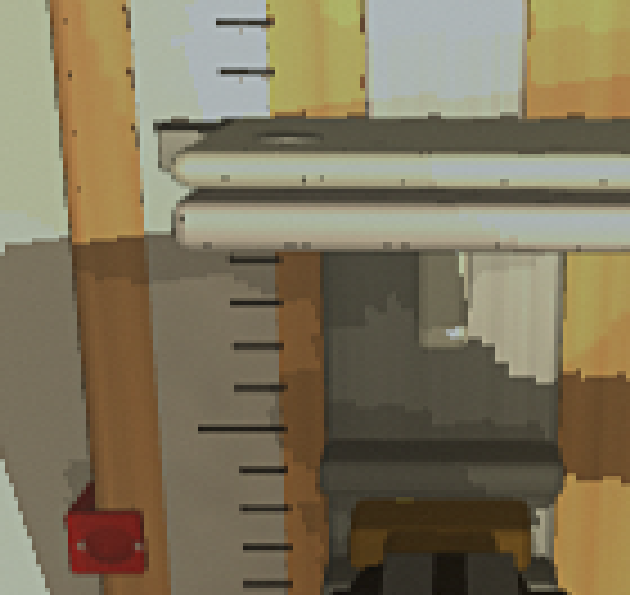

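Call:
apply_moves --deltas '[{"claw": 1,"delta_pos": [0.4,0,0.6],"yaw": 0},{"claw": 1,"delta_pos": [0,0,1.1],"yaw": 0},{"claw": 1,"delta_pos": [0,0,1.1],"yaw": 0},{"claw": 1,"delta_pos": [0,0,1.1],"yaw": 0},{"claw": 1,"delta_pos": [0,0,1.1],"yaw": 0},{"claw": 1,"delta_pos": [0,0,0],"yaw": 0}]'

```text
clock: 2.95
eef_pos: [487.3, 1.0, 251.7]
tcp_rot: [-3.14, 0.0, 1.404]
contact_force: [-1.0, 0.1, -0.3]
opening: -0.002
grasp_force: 0.0
```

Call:
apply_moves --deltas '[{"claw": 1,"delta_pos": [-0.5,0,0],"yaw": 0},{"claw": 1,"delta_pos": [-0.5,0,0],"yaw": 0},{"claw": 1,"delta_pos": [-0.5,0,0],"yaw": 0},{"claw": 1,"delta_pos": [-0.5,0,0],"yaw": 0},{"claw": 1,"delta_pos": [-0.5,0,0],"yaw": 0},{"claw": 1,"delta_pos": [-0.5,0,0],"yaw": 0},{"claw": 1,"delta_pos": [-0.5,0,0],"yaw": 0},{"claw": 1,"delta_pos": [-0.5,0,0],"yaw": 0}]'

```text
clock: 3.95
eef_pos: [481.3, -37.5, 253.1]
tcp_rot: [3.141, -0.003, 1.402]
contact_force: [1.6, 15.6, 0.5]
opening: -0.0
grasp_force: 7.7
```

```bash
python3 - <<'E'
from h import *
s,f=look('w2');print(s['clock'],g(s['eef_pos']),s['eef_pos'],s['tcp_rot'],s['contact_force'])
cv2.imwrite('pics/c3.png',f['img'])
E
```

```text
3.95 [ -1.41721653 -20.12643423] [481.29817556 -37.49653896 253.08994963] [ 3.14078884e+00 -3.09441256e-03  1.40212693e+00] [ 1.64940456 15.64605707  0.46124344]
```

View pics/c3.png

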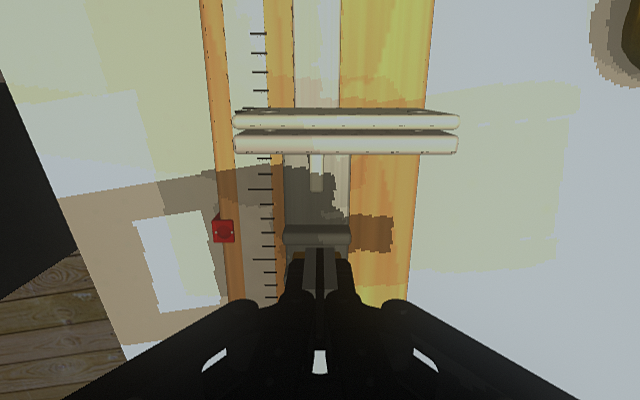

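Contact force is 15.6 N, so the fence is being drawn. I'll continue back.

Call:
apply_moves --deltas '[{"claw": 1,"delta_pos": [-0.8,0,0],"yaw": 0},{"claw": 1,"delta_pos": [-0.8,0,0],"yaw": 0},{"claw": 1,"delta_pos": [-0.8,0,0],"yaw": 0},{"claw": 1,"delta_pos": [-0.8,0,0],"yaw": 0},{"claw": 1,"delta_pos": [-0.8,0,0],"yaw": 0},{"claw": 1,"delta_pos": [-0.8,0,0],"yaw": 0},{"claw": 1,"delta_pos": [-0.8,0,0],"yaw": 0},{"claw": 1,"delta_pos": [-0.8,0,0],"yaw": 0}]'

```text
clock: 5.0
eef_pos: [470.5, -100.7, 253.1]
tcp_rot: [3.141, -0.003, 1.402]
contact_force: [2.2, 15.8, 2.4]
opening: -0.0
grasp_force: 7.9
```

Call:
apply_moves --deltas '[{"claw": 1,"delta_pos": [-0.8,0,0],"yaw": 0},{"claw": 1,"delta_pos": [-0.8,0,0],"yaw": 0},{"claw": 1,"delta_pos": [-0.8,0,0],"yaw": 0},{"claw": 1,"delta_pos": [-0.8,0,0],"yaw": 0},{"claw": 1,"delta_pos": [0,0,0],"yaw": 0}]'

```text
clock: 5.62
eef_pos: [465.0, -132.7, 253.1]
tcp_rot: [3.141, -0.002, 1.402]
contact_force: [0.9, 10.0, 3.2]
opening: 0.001
grasp_force: 4.6
```

```bash
python3 - <<'E'
from h import *
s,f=look('w3');print(s['clock'],g(s['eef_pos']),s['eef_pos'],s['tcp_rot'],s['contact_force'])
E
```

```text
5.625 [  -1.32376392 -116.73222301] [ 465.04628674 -132.72554331  253.07361708] [ 3.14129845e+00 -1.99898853e-03  1.40220749e+00] [ 0.89977823 10.0316067   3.20921746]
```

View pics/w3.png

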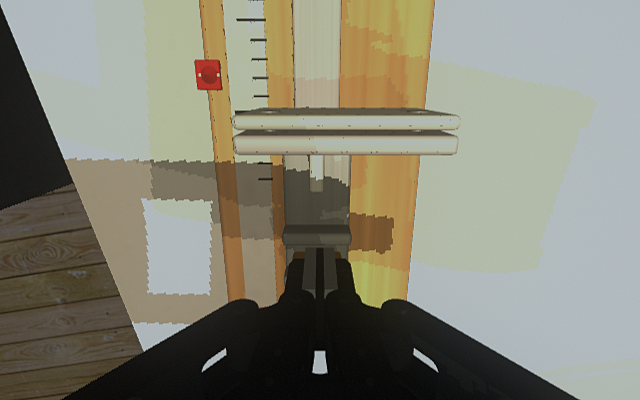

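The clip's white line is at row ~74 (white ticks either side of the screw at cols 197 and 219). The index line is at about (236,111), behind the mark.

```bash
cat >> h.py <<'E'
def meas(s,f):
    im=f['img'].astype(int);h=cv2.cvtColor(f['img'],cv2.COLOR_BGR2HSV)
    red=((h[...,2]>90)&(h[...,1]>160)&((h[...,0]<6)|(h[...,0]>174))).astype(np.uint8);red[:,300:]=0
    c=max(cv2.findContours(red,0,2)[0],key=cv2.contourArea);x,y,w,hh=cv2.boundingRect(c)
    sub=im[y:y+hh,x:x+w];sat=h[y:y+hh,x:x+w,1];wt=np.where((sat<120)&(im[y:y+hh,x:x+w].min(2)>90),1,0);wt[:hh//4]=0;wt[-hh//4:]=0
    vv,uu=np.nonzero(wt)
    row=vv.mean()+y if len(vv) else np.nan
    return (x,y,w,hh),(uu.mean()+x if len(uu) else np.nan,row,len(vv)),g(plane(f,x+w/2,row,21,s))
E
python3 - <<'E'
from h import *
import pickle
s,f=pickle.load(open('w.pkl','rb'))
print(meas(s,f))
gr=cv2.cvtColor(f['img'],cv2.COLOR_BGR2GRAY)
print(gr[104:120,228:256:2]);print(gr[62:88,194:224:2])
for u,v in((238,111),(238,111.5)):print(g(plane(f,u,v,29,s)))
E
```

```text
((195, 60, 26, 30), (np.float64(204.0), np.float64(75.16666666666667), 30), array([-64.12615604, -28.40696004]))
[[150 127 180 179 179 179 182 180 179 179 179 179 179 178]
 [150 144 181 180 180 181 179 179 181 178 181 179 179 180]
 [149 156 181 179 180 179 180 181 180 180 179 179 180 179]
 [149 150 179 178 180 179 180 180 181 179 180 179 182 183]
 [149 146 179 181 181 182 181 181 182 180 182 184 187 189]
 [151 147 181 183 189 192 192 191 191 190 190 190 138 136]
 [148 147 181 158 134 130 129 128 126 126 124 130  78  74]
 [149 146 182 166  46  41  40  36  35  47  60  70  84  83]
 [151 147 181 191  40  44  44  57  72  75  87  85  79  80]
 [150 145 183 189  49  63  73  79  86  84  82  83  79  79]
 [149 146 184 190  77  75  83  81  93  91  90  91  92  91]
 [150 147 185 151 118 117 119 118 124 122 124 125 124 124]
 [151 150 162 132 160 161 161 161 160 161 161 163 162 162]
 [151 112 151 152 175 175 174 174 174 175 175 175 175 177]
 [152  71 132 160 179 178 178 178 177 177 178 177 179 177]
 [153 122 130 169 181 180 179 179 180 180 180 179 180 180]]
[[ 95  89  90  87  89  89  89  89  88  89 
[... 952 characters left out ...]
  82  51 158]
 [182  98  87  86  67  69  69  68  69  70  75  72  89  57 159]
 [181 109  85  87  73  67  68  68  70  71  71  69  91  57 160]
 [182 109  85  88  84  67  66  67  68  70  71  76  90  61 162]
 [181  97  87  87  88  73  68  67  68  69  68  87  92  54 161]
 [181 124  85  88  89  84  67  65  66  67  74  90  90  61 162]
 [180 173  85  86  87  88  81  76  70  77  85  89  90  72 164]
 [179 190  85  90  86  88  89  88  81  88  89  88  89  74 166]
 [180 186  84  88  87  88  87  91  89  89  88  87  89  80 168]
 [178 185  85  88  87  87  87  87  88  89  88  89  90  80 130]
 [180 186  80  87  88  89  86  88  87  89  90  91  91  84  93]]
[-46.69406767 -47.59306233]
[-46.71427244 -47.86551519]
```

Call:
apply_moves --deltas '[{"claw": 1,"delta_pos": [0.5,0,0],"yaw": 0},{"claw": 1,"delta_pos": [0,0,-2],"yaw": 0},{"claw": 1,"delta_pos": [0,0,-2.2],"yaw": 0},{"claw": 1,"delta_pos": [-1.3,0,0],"yaw": 0},{"claw": 1,"delta_pos": [-2,0,0],"yaw": 0},{"claw": 1,"delta_pos": [-2,0,0],"yaw": 0},{"claw": 1,"delta_pos": [0,0,0],"yaw": 0}]'

```text
clock: 6.55
eef_pos: [456.6, -181.7, 294.0]
tcp_rot: [-3.141, 0.0, 1.402]
contact_force: [0.3, -0.2, -0.4]
opening: 0.001
grasp_force: 0.0
```

Call:
apply_moves --deltas '[{"claw": 1,"delta_pos": [0,0,1.4],"yaw": 0},{"claw": 1,"delta_pos": [0,0,1.4],"yaw": 0},{"claw": 1,"delta_pos": [0,0,1.4],"yaw": 0},{"claw": 1,"delta_pos": [0,0,0],"yaw": 0}]'

```text
clock: 7.05
eef_pos: [456.6, -179.9, 251.1]
tcp_rot: [-3.139, -0.001, 1.404]
contact_force: [-0.2, -0.9, 1.0]
opening: -0.003
grasp_force: 0.0
```

```bash
python3 - <<'E'
from h import *
s=r.sense();print(s['clock'],g(s['eef_pos']),s['eef_pos'],s['contact_force'])
E
```

```text
7.05 [  -1.68486228 -164.6972495 ] [ 456.57555784 -179.9380513   251.10062874] [-0.21836917 -0.85770719  1.03103212]
```

Call:
apply_moves --deltas '[{"claw": 1,"delta_pos": [0.4,0,0],"yaw": 0},{"claw": 1,"delta_pos": [0.4,0,0],"yaw": 0},{"claw": 1,"delta_pos": [0.4,0,0],"yaw": 0},{"claw": 1,"delta_pos": [0.4,0,0],"yaw": 0},{"claw": 1,"delta_pos": [0.4,0,0],"yaw": 0},{"claw": 1,"delta_pos": [0.4,0,0],"yaw": 0},{"claw": 1,"delta_pos": [0.2,0,0],"yaw": 0},{"claw": 1,"delta_pos": [0.1,0,0],"yaw": 0}]'

```text
clock: 8.05
eef_pos: [461.6, -154.9, 253.1]
tcp_rot: [3.14, 0.003, 1.405]
contact_force: [-2.6, -15.8, -3.8]
opening: 0.0
grasp_force: 7.5
```

```bash
cat >> h.py <<'E'
def idx(f,s,dbg=False):
    """mark row from white ticks beside the screw, index row from black line at pointer's left end"""
    gr=cv2.cvtColor(f['img'],cv2.COLOR_BGR2GRAY).astype(float);(x,y,w,hh),wm,_=meas(s,f)
    if dbg:print((x,y,w,hh),wm)
    return gr,(x,y,w,hh)
E
python3 - <<'E'
from h import *
s,f=look('w4');print(s['clock'],g(s['eef_pos']),s['contact_force'])
gr,b=idx(f,s,True)
cv2.imwrite('pics/c4.png',cv2.resize(f['img'][30:150,180:300],None,fx=5,fy=5,interpolation=cv2.INTER_NEAREST))
E
```

```text
8.05 [  -0.96583186 -139.15471188] [ -2.5991523  -15.75458426  -3.8279872 ]
(189, 12, 28, 33) (np.float64(198.34285714285716), np.float64(28.742857142857144), 35)
```

View pics/c4.png

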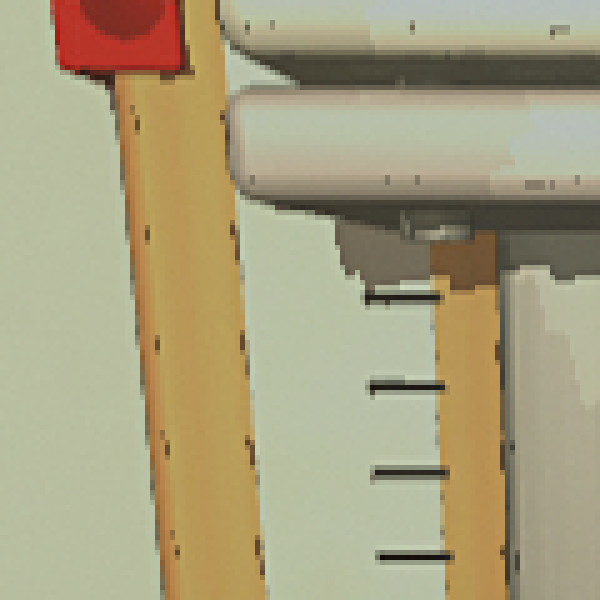

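Call:
apply_moves --deltas '[{"claw": 1,"delta_pos": [0.2,0,0],"yaw": 0},{"claw": 1,"delta_pos": [0.2,0,0],"yaw": 0},{"claw": 1,"delta_pos": [0.2,0,0],"yaw": 0},{"claw": 1,"delta_pos": [0.1,0,0],"yaw": 0},{"claw": 1,"delta_pos": [0,0,0],"yaw": 0}]'

```text
clock: 8.72
eef_pos: [462.8, -148.0, 253.1]
tcp_rot: [3.14, 0.003, 1.405]
contact_force: [-2.3, -14.5, -3.8]
opening: 0.001
grasp_force: 7.0
```

```bash
python3 - <<'E'
from h import *
s=r.sense();print(s['clock'],g(s['eef_pos']),s['eef_pos'],s['contact_force'])
E
```

```text
8.725 [  -0.99233204 -132.14528298] [ 462.76532326 -147.97249286  253.06677785] [ -2.31097584 -14.49267501  -3.77625329]
```

Call:
apply_moves --deltas '[{"claw": 1,"delta_pos": [-0.5,0,0],"yaw": 0},{"claw": 1,"delta_pos": [0,0,-2.1],"yaw": 0},{"claw": 1,"delta_pos": [0,0,-2.1],"yaw": 0},{"claw": 1,"delta_pos": [1.6,-1,0],"yaw": 0},{"claw": 1,"delta_pos": [1.6,-1,0],"yaw": 0},{"claw": 1,"delta_pos": [0,0,0],"yaw": 0},{"claw": 1,"delta_pos": [0,0,0],"yaw": 0}]'

```text
clock: 9.6
eef_pos: [447.4, -116.5, 294.3]
tcp_rot: [-3.141, 0.0, 1.405]
contact_force: [1.0, 0.1, 0.2]
opening: 0.004
grasp_force: 0.0
```

```bash
python3 - <<'E'
from h import *
s,f=look('w5');print(s['clock'],g(s['eef_pos']),s['contact_force'])
gr,(x,y,w,hh)=idx(f,s,True)
x0,y0=max(0,x-10),max(0,y-25)
cv2.imwrite('pics/c5.png',cv2.resize(f['img'][y0:y0+80,x0:x0+100],None,fx=7,fy=7,interpolation=cv2.INTER_NEAREST));print(x0,y0)
E
```

```text
9.6 [ -21.41621368 -103.76421368] [0.96207964 0.09956223 0.21820137]
(248, 84, 20, 24) (np.float64(258.64285714285717), np.float64(96.0), 14)
238 59
```

View pics/c5.png

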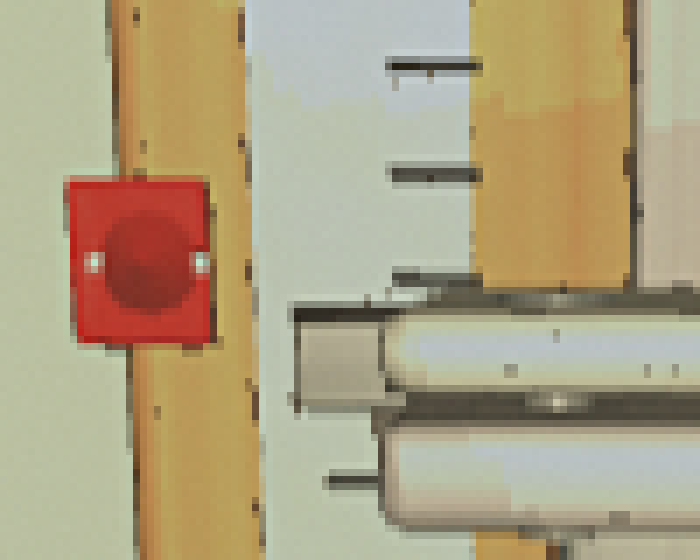

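The white ticks are at row ≈95.9 and the black index line at row ≈103.4, so the fence is still short.

```bash
cat >> h.py <<'E'
def cen(gr,rows,cols,sign):
    """subpixel row of bright(+)/dark(-) line in window"""
    p=sign*gr[rows[0]:rows[1],cols[0]:cols[1]].astype(float).mean(1);p=np.clip(p-np.median(p)-10,0,None);return (p*np.arange(*rows)).sum()/p.sum(),p
def gap(f,s,rw,cm,rb,ci):
    gr=f['img'][...,0]
    a,pa=cen(gr,rw,cm,1);b,pb=cen(cv2.cvtColor(f['img'],cv2.COLOR_BGR2GRAY),rb,ci,-1)
    m=g(plane(f,sum(cm)/2,a,21,s));i=g(plane(f,sum(ci)/2,b,29,s));print('rows',a,b,pa.round(),pb.round());return m,i,i[1]-m[1]
E
python3 - <<'E'
from h import *
import pickle
s,f=pickle.load(open('w.pkl','rb'))
print(gap(f,s,(90,103),(250,253),(96,112),(281,287)))
print(gap(f,s,(90,103),(265,268),(96,112),(281,287)))
gr=cv2.cvtColor(f['img'],cv2.COLOR_BGR2GRAY);print(gr[98:112,278:292:2])
E
```

```text
rows 95.9320882852292 103.46912794398473 [ 0.  0.  0.  0.  0. 60. 89. 47.  0.  0.  0.  0.  0.] [  0.   0.   0.   0.   0.   0.  22. 114. 110.  16.   0.   0.   0.   0.
   0.   0.]
(array([-68.60521564, -28.01922875]), array([-45.33025398, -32.64737119]), np.float64(-4.628142435530869))
rows 96.05333333333333 103.46912794398473 [ 0.  0.  0.  0.  0. 63. 95. 60.  7.  0.  0.  0.  0.] [  0.   0.   0.   0.   0.   0.  22. 114. 110.  16.   0.   0.   0.   0.
   0.   0.]
(array([-58.1750134 , -28.05387028]), array([-45.33025398, -32.64737119]), np.float64(-4.593500903422466))
[[189 190 189 190 190 189 190]
 [190 190 190 190 189 188 190]
 [189 191 189 191 192 192 193]
 [191 198 201 202 201 203 153]
 [192 138 136 138 137 142  82]
 [193  44  44  45  44  50  52]
 [194  35  46  47  59  59  59]
 [194  90 140 142 146 147 149]
 [194 101 175 175 177 176 181]
 [193  84 167 168 169 169 172]
 [193  93 166 165 166 168 171]
 [193 113 165 164 166 167 170]
 [192 118 159 162 162 164 167]
 [192 112 158 159 157 160 162]]
```

Call:
apply_moves --deltas '[{"claw": 1,"delta_pos": [-1.8,1,0],"yaw": 0},{"claw": 1,"delta_pos": [-1.8,1,0],"yaw": 0},{"claw": 1,"delta_pos": [0,0,0],"yaw": 0},{"claw": 1,"delta_pos": [0,0,2.1],"yaw": 0},{"claw": 1,"delta_pos": [0,0,2.1],"yaw": 0},{"claw": 1,"delta_pos": [0,0,0],"yaw": 0}]'

```text
clock: 10.4
eef_pos: [460.5, -155.9, 251.5]
tcp_rot: [-3.138, -0.001, 1.403]
contact_force: [0.2, 0.3, 0.1]
opening: -0.001
grasp_force: 0.0
```

```bash
python3 - <<'E'
from h import *
s=r.sense();print(s['clock'],g(s['eef_pos']),s['eef_pos'],s['contact_force'])
E
```

```text
10.4 [  -1.83671386 -140.32903805] [ 460.5485665  -155.89542269  251.480569  ] [0.18056359 0.25114324 0.05178238]
```

Call:
apply_moves --deltas '[{"claw": 1,"delta_pos": [0.3,0,0],"yaw": 0},{"claw": 1,"delta_pos": [0.3,0,0],"yaw": 0},{"claw": 1,"delta_pos": [0.2,0,0],"yaw": 0},{"claw": 1,"delta_pos": [0.1,0,0],"yaw": 0},{"claw": 1,"delta_pos": [0.1,0,0],"yaw": 0},{"claw": 1,"delta_pos": [0.1,0,0],"yaw": 0},{"claw": 1,"delta_pos": [0.1,0,0],"yaw": 0},{"claw": 1,"delta_pos": [0,0,0],"yaw": 0}]'

```text
clock: 11.4
eef_pos: [463.4, -145.1, 253.4]
tcp_rot: [3.14, 0.003, 1.405]
contact_force: [-2.8, -13.3, 1.9]
opening: -0.003
grasp_force: 7.1
```

```bash
python3 - <<'E'
from h import *
s=r.sense();print(s['clock'],g(s['eef_pos']),s['eef_pos'],s['contact_force'])
E
```

```text
11.4 [  -0.88401396 -129.26033992] [ 463.36016136 -145.14746243  253.43154925] [ -2.83168244 -13.30500123   1.90010173]
```

Need −127.6 for on the mark; go +1.3 mm, then check.

Call:
apply_moves --deltas '[{"claw": 1,"delta_pos": [0.05,0,0],"yaw": 0},{"claw": 1,"delta_pos": [0.04,0,0],"yaw": 0},{"claw": 1,"delta_pos": [0.04,0,0],"yaw": 0},{"claw": 1,"delta_pos": [0,0,0],"yaw": 0}]'

```text
clock: 11.9
eef_pos: [463.6, -143.9, 253.5]
tcp_rot: [3.14, 0.003, 1.405]
contact_force: [-3.8, -14.5, 1.8]
opening: -0.001
grasp_force: 7.4
```

```bash
python3 - <<'E'
from h import *
s=r.sense();print(s['clock'],g(s['eef_pos']),s['eef_pos'],s['contact_force'])
E
```

```text
11.9 [  -0.86263372 -128.02221357] [ 463.59070252 -143.93080112  253.45758278] [ -3.77344827 -14.5119027    1.80396646]
```

Call:
apply_moves --deltas '[{"claw": 1,"delta_pos": [-0.5,0,0],"yaw": 0},{"claw": 1,"delta_pos": [0,0,-2.1],"yaw": 0},{"claw": 1,"delta_pos": [0,0,-2.1],"yaw": 0},{"claw": 1,"delta_pos": [1.6,-1,0],"yaw": 0},{"claw": 1,"delta_pos": [1.6,-1,0],"yaw": 0},{"claw": 1,"delta_pos": [0,0,0],"yaw": 0},{"claw": 1,"delta_pos": [0,0,0],"yaw": 0}]'

```text
clock: 12.78
eef_pos: [448.1, -112.3, 294.3]
tcp_rot: [-3.141, 0.0, 1.405]
contact_force: [-0.1, -0.2, -0.4]
opening: -0.002
grasp_force: 0.0
```

```bash
python3 - <<'E'
from h import *
s,f=look('w6');print(s['clock'],g(s['eef_pos']),s['contact_force'])
(x,y,w,hh),wm,_=meas(s,f);print(x,y,w,hh,wm)
gr=cv2.cvtColor(f['img'],cv2.COLOR_BGR2GRAY)
print(gr[y+4:y+22,x:x+46:2])
E
```

```text
12.775 [-21.46095451 -99.46760865] [-0.14221828 -0.24149915 -0.37929061]
248 91 21 24 (np.float64(255.26666666666668), np.float64(103.86666666666667), 15)
[[ 71  93  97  96  96  94  93  98  97  98  74 162 155 176 188 190 189 190
  189 189 188 190 189]
 [ 82  95  97  96  89  87  84  90  98  98  67 162 154 183 190 190 189 190
  189 190 189 188 188]
 [ 89  94  97  93  81  85  84  84  95  98  85 161 155 183 189 188 189 189
  190 188 190 189 189]
 [ 84  94  97  83  82  84  84  84  86  98  97 161 155 184 189 188 190 189
  189 189 189 190 190]
 [103  92  95  80  82  85  85  85  84  98  97 163 155 177 189 189 188 189
  188 188 188 189 189]
 [112  92  93  79  81  85  85  85  82  74  97 163 157 172 190 190 190 191
  192 190 192 191 191]
 [106  92 129  77  81  85  84  83  81  93  94 161 158 176 189 190 196 199
  200 200 200 202 199]
 [103 101 187  76  80  86  80  82  77 186  95 161 156 179 189 191 155 146
  147 147 141 141 142]
 [ 99 102 194  74  77  78  81  79  76 197 100 163 154 157 190 193  71  62
   59  57  48  50  52]
 [126  93 133  71  75  72  76  77  76 133  84 161 158 137 191 194  38  45
   41  40  42  42  45]
 [141  88  95  74  74  73  75  78  76  88  74 163 158 136 189 193  52  70
  140 141 141 145 117]
 [138  91  99  70  74  71  73  76  76  94  79 163 157 136 191 194  93 144
  177 177 179 183 152]
 [136  94 101  79  71  71  73  75  78  96  72 164 157 118 191 193 107 171
  168 169 171 174 109]
 [174  91 101  90  74  72  72  71  91  95  62 161 159 105 191 193  98 165
  165 165 167 170 101]
 [197  91  98  95  88  74  69  78  97  96  67 164 158 143 190 191  95 166
  164 166 166 169 112]
 [195  91  97  95  95  89  87  93  96  95  73 163 155 164 190 191  92 161
  161 163 165 169 100]
 [194  95 102  94  93  96  96  96  94  94  80 164 158 162 189 193  89 158
  157 158 159 167  78]
 [194  93 104  95  95  93  95  94  96  96  74 166 156 164 189 193  81 156
  156 155 158 161  65]]
```

```bash
python3 - <<'E'
from h import *
import pickle
s,f=pickle.load(open('w.pkl','rb'))
print(gap(f,s,(97,110),(251,254),(97,112),(282,288)))
print(gap(f,s,(97,110),(265,268),(97,112),(282,288)))
E
```

```text
rows 102.63915547024952 103.62857142857142 [ 0.  0.  0.  0. 10. 66. 75. 23.  0.  0.  0.  0.  0.] [  0.   0.   0.   0.   0.  10.  97. 113.  25.   0.   0.   0.   0.   0.
   0.]
(array([-68.23464599, -28.20212711]), array([-44.7199041 , -28.44715364]), np.float64(-0.24502652759189303))
rows 102.59574468085107 103.62857142857142 [ 0.  0.  0.  0. 11. 76. 79. 22.  0.  0.  0.  0.  0.] [  0.   0.   0.   0.   0.  10.  97. 113.  25.   0.   0.   0.   0.   0.
   0.]
(array([-58.43675426, -28.1295054 ]), array([-44.7199041 , -28.44715364]), np.float64(-0.3176482389417714))
```

Call:
apply_moves --deltas '[{"claw": 1,"delta_pos": [2.7,0.8,0],"yaw": 0},{"claw": 1,"delta_pos": [2.8,0.8,0],"yaw": 0},{"claw": 1,"delta_pos": [2.8,0.8,0],"yaw": 0},{"claw": 1,"delta_pos": [2.7,0,0],"yaw": 0},{"claw": 1,"delta_pos": [0,0,0],"yaw": 0}]'

```text
clock: 13.45
eef_pos: [490.6, -7.3, 294.4]
tcp_rot: [-3.142, -0.0, 1.406]
contact_force: [0.3, -0.1, 0.4]
opening: -0.002
grasp_force: 0.0
```

Call:
apply_moves --deltas '[{"claw": 1,"delta_pos": [0,0,1.8],"yaw": 0},{"claw": 1,"delta_pos": [0,0,1.8],"yaw": 0},{"claw": 1,"delta_pos": [0,0,1.8],"yaw": 0},{"claw": 1,"delta_pos": [0,0,0],"yaw": 0},{"claw": 1,"delta_pos": [0,0,0],"yaw": 0}]'

```text
clock: 14.08
eef_pos: [490.4, -8.8, 241.1]
tcp_rot: [3.141, 0.0, 1.403]
contact_force: [0.5, 0.1, 0.6]
opening: -0.002
grasp_force: 0.0
```

```bash
python3 - <<'E'
from h import *
s=r.sense();print(s['clock'],g(s['eef_pos']),s['eef_pos'],s['contact_force'])
E
```

```text
14.075 [2.64196454 9.73631721] [490.35109303  -8.75100784 241.05557724] [0.46238858 0.0672043  0.57852835]
```

Call:
apply_moves --deltas '[{"claw": 1,"delta_pos": [-0.5,0,0],"yaw": 0},{"claw": 1,"delta_pos": [-0.5,0,0],"yaw": 0},{"claw": 1,"delta_pos": [-0.5,0,0],"yaw": 0},{"claw": 1,"delta_pos": [-0.2,0,0],"yaw": 0},{"claw": 1,"delta_pos": [0,0,0],"yaw": 0},{"claw": 1,"delta_pos": [0,0,0],"yaw": 0},{"claw": 1,"delta_pos": [0,0,0],"yaw": 0}]'

```text
clock: 14.95
eef_pos: [487.4, -24.9, 240.7]
tcp_rot: [-3.142, -0.0, 1.404]
contact_force: [-0.2, 0.2, -0.9]
opening: 0.001
grasp_force: 0.0
```

```bash
python3 - <<'E'
from h import *
s,f=look('w7');print(s['clock'],g(s['eef_pos']),s['eef_pos'],s['contact_force'])
E
```

```text
14.95 [ 2.41814966 -6.67626676] [487.35378498 -24.88913506 240.65363047] [-0.18351432  0.21347844 -0.85248574]
```

View pics/w7.png

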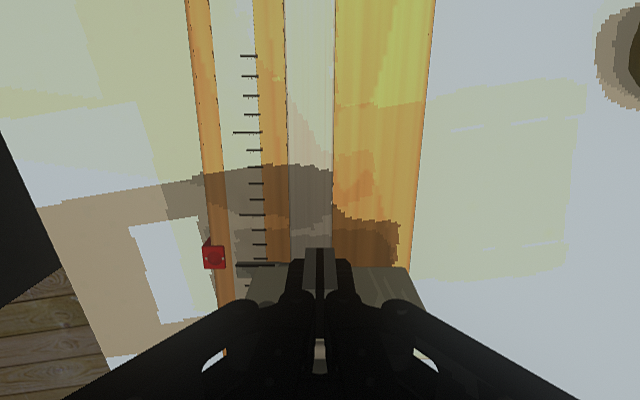

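The fingers stand just ahead of the facing, with the index line at (245,264) and the clip at (214,257). Creeping in.

Call:
apply_moves --deltas '[{"claw": 1,"delta_pos": [-0.15,0,0],"yaw": 0},{"claw": 1,"delta_pos": [-0.15,0,0],"yaw": 0},{"claw": 1,"delta_pos": [-0.1,0,0],"yaw": 0},{"claw": 1,"delta_pos": [0,0,0],"yaw": 0},{"claw": 1,"delta_pos": [0,0,0],"yaw": 0}]'

```text
clock: 15.62
eef_pos: [486.7, -29.0, 240.7]
tcp_rot: [3.142, -0.0, 1.404]
contact_force: [0.1, -0.4, -1.0]
opening: -0.003
grasp_force: 0.0
```

```bash
python3 - <<'E'
from h import *
s=r.sense();print(s['clock'],g(s['eef_pos']),s['eef_pos'],s['contact_force'])
E
```

```text
15.625 [  2.45844779 -10.78994854] [486.69753985 -28.95033489 240.68142839] [ 0.12428089 -0.41458226 -1.01429785]
```

Call:
apply_moves --deltas '[{"claw": 1,"delta_pos": [-0.02,0,0],"yaw": 0},{"claw": 1,"delta_pos": [-0.02,0,0],"yaw": 0}]'

```text
clock: 15.88
eef_pos: [486.6, -29.3, 240.7]
tcp_rot: [3.142, 0.0, 1.404]
contact_force: [0.4, 0.2, -1.4]
opening: -0.002
grasp_force: 0.0
```

Call:
apply_moves --deltas '[{"claw": 1,"delta_pos": [-0.03,0,0],"yaw": 0},{"claw": 1,"delta_pos": [-0.03,0,0],"yaw": 0}]'

```text
clock: 16.12
eef_pos: [486.5, -29.9, 240.7]
tcp_rot: [3.142, -0.0, 1.404]
contact_force: [0.6, -0.3, 0.1]
opening: 0.002
grasp_force: 0.0
```

Call:
apply_moves --deltas '[{"claw": 1,"delta_pos": [-0.03,0,0],"yaw": 0},{"claw": 1,"delta_pos": [-0.03,0,0],"yaw": 0}]'

```text
clock: 16.38
eef_pos: [486.4, -30.5, 240.7]
tcp_rot: [3.142, -0.0, 1.404]
contact_force: [-0.4, -0.5, -0.3]
opening: 0.001
grasp_force: 0.0
```

Call:
apply_moves --deltas '[{"claw": 1,"delta_pos": [-0.03,0,0],"yaw": 0},{"claw": 1,"delta_pos": [-0.02,0,0],"yaw": 0}]'

```text
clock: 16.62
eef_pos: [486.3, -31.0, 240.7]
tcp_rot: [-3.142, -0.0, 1.404]
contact_force: [0.1, -1.2, 0.3]
opening: 0.002
grasp_force: 0.0
```

Call:
apply_moves --deltas '[{"claw": 1,"delta_pos": [-0.03,0,0],"yaw": 0},{"claw": 1,"delta_pos": [-0.02,0,0],"yaw": 0}]'

```text
clock: 16.88
eef_pos: [486.2, -31.5, 240.7]
tcp_rot: [-3.142, -0.0, 1.404]
contact_force: [1.2, 0.1, -0.2]
opening: 0.003
grasp_force: 0.0
```

Call:
apply_moves --deltas '[{"claw": 1,"delta_pos": [-0.03,0,0],"yaw": 0},{"claw": 1,"delta_pos": [-0.02,0,0],"yaw": 0}]'

```text
clock: 17.12
eef_pos: [486.2, -32.0, 240.7]
tcp_rot: [3.142, -0.0, 1.404]
contact_force: [-0.4, 0.6, 0.9]
opening: -0.0
grasp_force: 0.0
```

Call:
apply_moves --deltas '[{"claw": 1,"delta_pos": [-0.03,0,0],"yaw": 0},{"claw": 1,"delta_pos": [-0.02,0,0],"yaw": 0}]'

```text
clock: 17.38
eef_pos: [486.1, -32.5, 240.7]
tcp_rot: [-3.142, -0.0, 1.404]
contact_force: [0.2, -0.9, -0.0]
opening: -0.005
grasp_force: 0.0
```

Call:
apply_moves --deltas '[{"claw": 1,"delta_pos": [-0.03,0,0],"yaw": 0},{"claw": 1,"delta_pos": [-0.02,0,0],"yaw": 0}]'

```text
clock: 17.62
eef_pos: [486.0, -33.0, 240.7]
tcp_rot: [-3.142, -0.0, 1.404]
contact_force: [0.7, 0.4, -0.1]
opening: -0.004
grasp_force: 0.0
```

Call:
apply_moves --deltas '[{"claw": 1,"delta_pos": [-0.02,0,0],"yaw": 0},{"claw": 1,"delta_pos": [-0.02,0,0],"yaw": 0}]'

```text
clock: 17.88
eef_pos: [486.0, -33.3, 240.7]
tcp_rot: [3.142, -0.0, 1.404]
contact_force: [0.5, 3.0, 0.8]
opening: -0.004
grasp_force: 1.3
```

Call:
apply_moves --deltas '[{"claw": 1,"delta_pos": [-0.02,0,0],"yaw": 0},{"claw": 1,"delta_pos": [0,0,0],"yaw": 0}]'

```text
clock: 18.12
eef_pos: [485.9, -33.4, 240.7]
tcp_rot: [3.142, -0.0, 1.404]
contact_force: [0.7, 4.8, -0.2]
opening: -0.001
grasp_force: 2.5
```

Call:
apply_moves --deltas '[{"claw": 1,"delta_pos": [-0.01,0,0],"yaw": 0},{"claw": 1,"delta_pos": [0,0,0],"yaw": 0}]'

```text
clock: 18.38
eef_pos: [485.9, -33.4, 240.7]
tcp_rot: [3.142, -0.001, 1.404]
contact_force: [0.5, 5.8, -0.8]
opening: 0.002
grasp_force: 3.0
```

Call:
apply_moves --deltas '[{"claw": 1,"delta_pos": [0,0,0],"yaw": 0},{"claw": 1,"delta_pos": [0,0,0],"yaw": 0},{"claw": 1,"delta_pos": [0,0,0],"yaw": 0},{"claw": 1,"delta_pos": [0,0,0],"yaw": 0},{"claw": 1,"delta_pos": [0,0,0],"yaw": 0},{"claw": 1,"delta_pos": [0,0,0],"yaw": 0},{"claw": 1,"delta_pos": [0,0,0],"yaw": 0},{"claw": 1,"delta_pos": [0,0,0],"yaw": 0}]'

```text
clock: 19.38
eef_pos: [485.9, -33.4, 240.7]
tcp_rot: [3.142, -0.0, 1.404]
contact_force: [0.5, 5.6, -0.6]
opening: -0.0
grasp_force: 3.0
```

Call:
apply_moves --deltas '[{"claw": 1,"delta_pos": [0.5,0,0],"yaw": 0},{"claw": 1,"delta_pos": [1,0,0],"yaw": 0},{"claw": 1,"delta_pos": [0,0,-1.8],"yaw": 0},{"claw": 1,"delta_pos": [0,0,-1.8],"yaw": 0},{"claw": 1,"delta_pos": [0,0,-1.8],"yaw": 0},{"claw": 1,"delta_pos": [-3,-1.2,0],"yaw": 0},{"claw": 1,"delta_pos": [-3.5,-1.2,0],"yaw": 0},{"claw": 1,"delta_pos": [-3.5,0,0],"yaw": 0}]'

```text
clock: 20.38
eef_pos: [447.2, -113.8, 294.7]
tcp_rot: [-3.141, 0.0, 1.405]
contact_force: [0.8, 0.1, -0.4]
opening: 0.001
grasp_force: 0.0
```

Call:
apply_moves --deltas '[{"claw": 1,"delta_pos": [0,0,0],"yaw": 0},{"claw": 1,"delta_pos": [0,0,0],"yaw": 0},{"claw": 1,"delta_pos": [0,0,0],"yaw": 0}]'

```text
clock: 20.75
eef_pos: [448.3, -112.7, 294.6]
tcp_rot: [-3.141, -0.0, 1.405]
contact_force: [0.2, 0.6, 0.2]
opening: 0.001
grasp_force: 0.0
```

```bash
python3 - <<'E'
from h import *
s,f=look('w8');print(s['clock'],g(s['eef_pos']),s['contact_force'])
(x,y,w,hh),wm,_=meas(s,f);print(x,y,w,hh,wm)
gr=cv2.cvtColor(f['img'],cv2.COLOR_BGR2GRAY)
print(gr[y+4:y+22,x:x+46:2])
yc=y+hh//2
print(gap(f,s,(yc-6,yc+7),(x+3,x+6),(yc-6,yc+9),(x+34,x+40)))
print(gap(f,s,(yc-6,yc+7),(x+17,x+20),(yc-6,yc+9),(x+34,x+40)))
E
```

```text
20.75 [-21.21879212 -99.86710485] [0.20756196 0.63414051 0.20388066]
248 90 20 24 (np.float64(259.7142857142857), np.float64(101.85714285714286), 14)
[[ 86  94  95  96  95  93  99  98  97  91 175 160 154 194 189 189 188 189
  188 190 189 189 189]
 [ 85  95  94  96  92  86  90  98  97  92 131 161 154 194 189 188 190 189
  189 189 190 188 190]
 [ 83  95  96  91  84  84  85  89  98  93 144 160 154 193 188 190 188 188
  188 189 189 189 189]
 [ 80  96  95  83  84  85  83  83  95  93 173 159 153 193 188 189 188 189
  189 188 189 189 188]
 [ 78  98  89  80  83  86  85  83  88  93 173 160 153 194 188 188 190 189
  190 189 188 190 190]
 [ 75  97  86  81  85  84  85  83  79  93 149 161 153 193 189 188 190 190
  190 189 189 191 188]
 [ 71  94  93  80  84  84  85  83  80  83 125 163 154 193 190 189 192 194
  192 191 192 196 192]
 [ 69 130 143  78  81  85  84  81  82 171 124 160 157 197 188 192 200 177
  202 203 201 155 205]
 [ 81 150 142  76  77  82  80  81  80 215 121 161 153 199 189 193 132 104
  136 135 133  74 138]
 [ 86 129 109  75  74  76  80  80  76 166 123 161 155 201 189 194  39  44
   
[... 662 characters left out ...]
0 192 118 160
  160 163 163 167 154]
 [125  98  94  96  94  95  95  94  95  95  64 163 157 158 191 191 123 157
  157 157 160 163 115]]
rows 101.84382871536525 103.33958333333334 [ 0.  0.  0.  0.  0. 46. 61. 25.  0.  0.  0.  0.  0.] [  0.   0.   0.   0.   0.   0.  26. 116.  89.   9.   0.   0.   0.   0.
   0.]
(array([-67.9151094 , -28.04122098]), array([-44.39945224, -28.63776479]), np.float64(-0.5965438161270207))
rows 101.91376451077943 103.33958333333334 [ 0.  0.  0.  0.  0. 64. 91. 46.  0.  0.  0.  0.  0.] [  0.   0.   0.   0.   0.   0.  26. 116.  89.   9.   0.   0.   0.   0.
   0.]
(array([-58.11497479, -28.04601149]), array([-44.39945224, -28.63776479]), np.float64(-0.5917533024409494))
```

Index ≈0.45 mm short on average. There's plenty of time, so I'll nudge it up and prove it again.

Call:
apply_moves --deltas '[{"claw": 1,"delta_pos": [-2,1,0],"yaw": 0},{"claw": 1,"delta_pos": [-2,1,0],"yaw": 0},{"claw": 1,"delta_pos": [0,0,0],"yaw": 0},{"claw": 1,"delta_pos": [0,0,2.1],"yaw": 0},{"claw": 1,"delta_pos": [0,0,2.1],"yaw": 0},{"claw": 1,"delta_pos": [0,0,0],"yaw": 0}]'

```text
clock: 21.55
eef_pos: [460.3, -155.2, 251.5]
tcp_rot: [-3.138, -0.001, 1.404]
contact_force: [0.4, -1.0, 0.1]
opening: 0.002
grasp_force: 0.0
```

Call:
apply_moves --deltas '[{"claw": 1,"delta_pos": [0.3,0,0],"yaw": 0},{"claw": 1,"delta_pos": [0.3,0,0],"yaw": 0},{"claw": 1,"delta_pos": [0.2,0,0],"yaw": 0},{"claw": 1,"delta_pos": [0.2,0,0],"yaw": 0},{"claw": 1,"delta_pos": [0,0,0],"yaw": 0}]'

```text
clock: 22.18
eef_pos: [462.8, -146.3, 252.8]
tcp_rot: [3.141, -0.0, 1.404]
contact_force: [0.4, -0.3, -0.7]
opening: 0.001
grasp_force: 0.0
```

```bash
python3 - <<'E'
from h import *
s=r.sense();print(s['clock'],g(s['eef_pos']),s['eef_pos'],s['contact_force'])
E
```

```text
22.175 [  -1.19932704 -130.47616057] [ 462.8436982  -146.29241133  252.7929762 ] [ 0.40290586 -0.34670337 -0.70812008]
```

Call:
apply_moves --deltas '[{"claw": 1,"delta_pos": [0.1,0,0],"yaw": 0},{"claw": 1,"delta_pos": [0.1,0,0],"yaw": 0},{"claw": 1,"delta_pos": [0.06,0,0],"yaw": 0},{"claw": 1,"delta_pos": [0.06,0,0],"yaw": 0},{"claw": 1,"delta_pos": [0,0,0],"yaw": 0}]'

```text
clock: 22.8
eef_pos: [463.2, -144.2, 252.7]
tcp_rot: [3.142, 0.002, 1.405]
contact_force: [-3.1, -10.7, 0.7]
opening: 0.003
grasp_force: 5.2
```

```bash
python3 - <<'E'
from h import *
s=r.sense();print(s['clock'],g(s['eef_pos']),s['eef_pos'],s['contact_force'])
E
```

```text
22.8 [  -1.22419121 -128.31089193] [ 463.18551769 -144.15414897  252.68035571] [ -3.12095906 -10.65354488   0.70794755]
```

Call:
apply_moves --deltas '[{"claw": 1,"delta_pos": [0.04,0,0],"yaw": 0},{"claw": 1,"delta_pos": [0.04,0,0],"yaw": 0},{"claw": 1,"delta_pos": [0,0,0],"yaw": 0}]'

```text
clock: 23.18
eef_pos: [463.3, -143.7, 252.7]
tcp_rot: [3.142, 0.003, 1.405]
contact_force: [-3.4, -14.0, -0.1]
opening: -0.003
grasp_force: 7.2
```

```bash
python3 - <<'E'
from h import *
s=r.sense();print(s['clock'],g(s['eef_pos']),s['eef_pos'],s['contact_force'])
E
```

```text
23.175 [  -1.21712307 -127.88470085] [ 463.26458794 -143.73529734  252.69884139] [ -3.42538569 -14.02043974  -0.11707706]
```

Call:
apply_moves --deltas '[{"claw": 1,"delta_pos": [0.03,0,0],"yaw": 0},{"claw": 1,"delta_pos": [0,0,0],"yaw": 0}]'

```text
clock: 23.42
eef_pos: [463.3, -143.5, 252.7]
tcp_rot: [3.141, 0.003, 1.405]
contact_force: [-2.9, -14.7, -0.7]
opening: -0.003
grasp_force: 7.4
```

```bash
python3 - <<'E'
from h import *
s=r.sense();print(s['clock'],g(s['eef_pos']),s['eef_pos'],s['contact_force'])
E
```

```text
23.425 [  -1.19554991 -127.63918153] [ 463.32738766 -143.49696704  252.72934059] [ -2.85116903 -14.65809794  -0.69562622]
```

Call:
apply_moves --deltas '[{"claw": 1,"delta_pos": [-0.5,0,0],"yaw": 0},{"claw": 1,"delta_pos": [0,0,-2.1],"yaw": 0},{"claw": 1,"delta_pos": [0,0,-2.1],"yaw": 0},{"claw": 1,"delta_pos": [1.6,-1,0],"yaw": 0},{"claw": 1,"delta_pos": [1.6,-1,0],"yaw": 0},{"claw": 1,"delta_pos": [0,0,0],"yaw": 0},{"claw": 1,"delta_pos": [0,0,0],"yaw": 0},{"claw": 1,"delta_pos": [0,0,0],"yaw": 0}]'

```text
clock: 24.42
eef_pos: [448.5, -112.3, 294.5]
tcp_rot: [-3.141, 0.0, 1.404]
contact_force: [-0.6, -0.1, 0.3]
opening: 0.001
grasp_force: 0.0
```

```bash
python3 - <<'E'
from h import *
for k in range(3):
    s,f=look('w9_%d'%k)
    (x,y,w,hh),wm,_=meas(s,f)
    yc=y+hh//2
    print(s['clock'],g(s['eef_pos']),x,y,w,hh)
    for a in(3,17):print(gap(f,s,(yc-6,yc+7),(x+a,x+a+3),(yc-6,yc+9),(x+34,x+40)))
E
```

```text
24.425 [-21.10074859 -99.44181504] 247 91 21 24
rows 102.72519083969466 103.41814033086138 [ 0.  0.  0.  0. 14. 71. 93. 40.  0.  0.  0.  0.  0.] [  0.   0.   0.   0.   0.  48. 109. 100.  36.   0.   0.   0.   0.   0.
   0.]
(array([-68.4282343 , -28.20198006]), array([-44.87218131, -28.2763005 ]), np.float64(-0.07432044663911341))
rows 102.80793319415447 103.41814033086138 [ 0.  0.  0.  0.  9. 46. 72. 33.  0.  0.  0.  0.  0.] [  0.   0.   0.   0.   0.  48. 109. 100.  36.   0.   0.   0.   0.   0.
   0.]
(array([-58.62734018, -28.2243971 ]), array([-44.87218131, -28.2763005 ]), np.float64(-0.051903404065022585))
24.475 [-21.10999438 -99.51045342] 247 91 21 24
rows 102.48183556405355 103.34194711538461 [ 0.  0.  0.  0. 20. 69. 66. 19.  0.  0.  0.  0.  0.] [  0.   0.   0.   0.   0.  48. 110.  97.  23.   0.   0.   0.   0.   0.
   0.]
(array([-68.41792395, -28.08103383]), array([-44.86797959, -28.2758353 ]), np.float64(-0.1948014675044405))
rows 102.54225352112675 103.34194711538461 [ 0.  0.  0.  0.  8. 61. 60. 12.  0.  0.  0.  0.  0.] [  0.   0.   0.   0.   0.  48. 110.  97.  23.   0.   0.   0.   0.   0.
   0.]
(array([-58.6175011 , -28.09082498]), array([-44.86797959, -28.2758353 ]), np.float64(-0.1850103131706966))
24.525 [-21.09394497 -99.56352105] 247 91 21 24
rows 102.28663446054752 103.21778791334094 [ 0.  0.  0.  0. 40. 83. 69. 15.  0.  0.  0.  0.  0.] [  0.   0.   0.   0.   0.  72. 105.  94.  21.   0.   0.   0.   0.   0.
   0.]
(array([-68.37647011, -28.01001422]), array([-44.82932987, -28.25734261]), np.float64(-0.24732839185557154))
rows 102.5069124423963 103.21778791334094 [ 0.  0.  0.  0. 11. 62. 60. 12.  0.  0.  0.  0.  0.] [  0.   0.   0.   0.   0.  72. 105.  94.  21.   0.   0.   0.   0.   0.
   0.]
(array([-58.58151418, -28.12837519]), array([-44.82932987, -28.25734261]), np.float64(-0.12896742539374983))
```

On the mark within about 0.15 mm. Now repeating the press test.

Call:
apply_moves --deltas '[{"claw": 1,"delta_pos": [2.7,0.8,0],"yaw": 0},{"claw": 1,"delta_pos": [2.8,0.8,0],"yaw": 0},{"claw": 1,"delta_pos": [2.8,0.8,0],"yaw": 0},{"claw": 1,"delta_pos": [2.0,0,0],"yaw": 0},{"claw": 1,"delta_pos": [0,0,0],"yaw": 0}]'

```text
clock: 25.2
eef_pos: [489.4, -13.9, 294.6]
tcp_rot: [-3.142, -0.0, 1.405]
contact_force: [-0.1, -0.8, 0.3]
opening: -0.002
grasp_force: 0.0
```

Call:
apply_moves --deltas '[{"claw": 1,"delta_pos": [0,0,1.8],"yaw": 0},{"claw": 1,"delta_pos": [0,0,1.8],"yaw": 0},{"claw": 1,"delta_pos": [0,0,1.8],"yaw": 0},{"claw": 1,"delta_pos": [0,0,0],"yaw": 0},{"claw": 1,"delta_pos": [-0.6,0,0],"yaw": 0},{"claw": 1,"delta_pos": [0,0,0],"yaw": 0},{"claw": 1,"delta_pos": [0,0,0],"yaw": 0}]'

```text
clock: 26.08
eef_pos: [488.3, -20.7, 241.3]
tcp_rot: [3.141, -0.0, 1.404]
contact_force: [0.1, -0.4, 0.2]
opening: -0.003
grasp_force: 0.0
```

```bash
python3 - <<'E'
from h import *
s=r.sense();print(s['clock'],g(s['eef_pos']),s['eef_pos'],s['contact_force'])
E
```

```text
26.075 [ 2.64480055 -2.43426929] [488.29483974 -20.7466323  241.26497131] [ 0.12764894 -0.37181364  0.23241531]
```

Call:
apply_moves --deltas '[{"claw": 1,"delta_pos": [-0.4,0,0],"yaw": 0},{"claw": 1,"delta_pos": [-0.4,0,0],"yaw": 0},{"claw": 1,"delta_pos": [-0.2,0,0],"yaw": 0},{"claw": 1,"delta_pos": [-0.1,0,0],"yaw": 0},{"claw": 1,"delta_pos": [0,0,0],"yaw": 0},{"claw": 1,"delta_pos": [0,0,0],"yaw": 0}]'

```text
clock: 26.82
eef_pos: [486.3, -31.4, 240.7]
tcp_rot: [-3.142, -0.0, 1.404]
contact_force: [-0.4, 0.7, 1.1]
opening: -0.0
grasp_force: 0.0
```

Call:
apply_moves --deltas '[{"claw": 1,"delta_pos": [-0.02,0,0],"yaw": 0},{"claw": 1,"delta_pos": [-0.02,0,0],"yaw": 0},{"claw": 1,"delta_pos": [0,0,0],"yaw": 0}]'

```text
clock: 27.2
eef_pos: [486.2, -31.8, 240.7]
tcp_rot: [3.142, -0.0, 1.404]
contact_force: [0.0, 0.3, -0.6]
opening: 0.003
grasp_force: 0.0
```

Call:
apply_moves --deltas '[{"claw": 1,"delta_pos": [-0.03,0,0],"yaw": 0},{"claw": 1,"delta_pos": [-0.03,0,0],"yaw": 0},{"claw": 1,"delta_pos": [-0.02,0,0],"yaw": 0}]'

```text
clock: 27.58
eef_pos: [486.0, -32.6, 240.7]
tcp_rot: [-3.142, 0.0, 1.404]
contact_force: [-0.0, -0.3, -0.6]
opening: -0.0
grasp_force: 0.0
```

Call:
apply_moves --deltas '[{"claw": 1,"delta_pos": [-0.02,0,0],"yaw": 0},{"claw": 1,"delta_pos": [-0.02,0,0],"yaw": 0},{"claw": 1,"delta_pos": [0,0,0],"yaw": 0}]'

```text
clock: 27.95
eef_pos: [486.0, -32.9, 240.7]
tcp_rot: [3.142, -0.0, 1.404]
contact_force: [0.4, 2.6, -0.7]
opening: 0.002
grasp_force: 1.5
```

Call:
apply_moves --deltas '[{"claw": 1,"delta_pos": [-0.02,0,0],"yaw": 0},{"claw": 1,"delta_pos": [-0.01,0,0],"yaw": 0},{"claw": 1,"delta_pos": [0,0,0],"yaw": 0}]'

```text
clock: 28.32
eef_pos: [486.0, -33.0, 240.7]
tcp_rot: [3.142, -0.001, 1.404]
contact_force: [0.0, 5.6, -1.0]
opening: -0.001
grasp_force: 2.9
```

Call:
apply_moves --deltas '[{"claw": 1,"delta_pos": [-0.005,0,0],"yaw": 0},{"claw": 1,"delta_pos": [0,0,0],"yaw": 0},{"claw": 1,"delta_pos": [0,0,0],"yaw": 0},{"claw": 1,"delta_pos": [0,0,0],"yaw": 0},{"claw": 1,"delta_pos": [0,0,0],"yaw": 0},{"claw": 1,"delta_pos": [0,0,0],"yaw": 0},{"claw": 1,"delta_pos": [0,0,0],"yaw": 0},{"claw": 1,"delta_pos": [0,0,0],"yaw": 0}]'

```text
clock: 29.32
eef_pos: [486.0, -33.0, 240.7]
tcp_rot: [3.142, -0.001, 1.404]
contact_force: [-0.2, 6.1, 0.4]
opening: -0.001
grasp_force: 3.0
```

Call:
apply_moves --deltas '[{"claw": 1,"delta_pos": [0.5,0,0],"yaw": 0},{"claw": 1,"delta_pos": [1,0,0],"yaw": 0},{"claw": 1,"delta_pos": [0,0,-1.8],"yaw": 0},{"claw": 1,"delta_pos": [0,0,-1.8],"yaw": 0},{"claw": 1,"delta_pos": [0,0,-1.8],"yaw": 0},{"claw": 1,"delta_pos": [-3,-1.2,0],"yaw": 0},{"claw": 1,"delta_pos": [-3.5,-1.2,0],"yaw": 0},{"claw": 1,"delta_pos": [-3.5,0,0],"yaw": 0}]'

```text
clock: 30.32
eef_pos: [447.3, -113.4, 294.7]
tcp_rot: [-3.141, 0.0, 1.405]
contact_force: [-0.4, -0.9, 0.6]
opening: 0.001
grasp_force: 0.0
```

Call:
apply_moves --deltas '[{"claw": 1,"delta_pos": [0,0,0],"yaw": 0},{"claw": 1,"delta_pos": [0,0,0],"yaw": 0},{"claw": 1,"delta_pos": [0,0,0],"yaw": 0},{"claw": 1,"delta_pos": [0,0,0],"yaw": 0}]'

```text
clock: 30.82
eef_pos: [448.3, -112.5, 294.6]
tcp_rot: [-3.141, -0.0, 1.405]
contact_force: [-0.5, 0.3, 0.8]
opening: 0.001
grasp_force: 0.0
```

```bash
python3 - <<'E'
from h import *
for k in range(2):
    s,f=look('w10_%d'%k)
    (x,y,w,hh),wm,_=meas(s,f)
    yc=y+hh//2
    print(s['clock'],g(s['eef_pos']),s['contact_force'],x,y,w,hh)
    for a in(3,17):print(gap(f,s,(yc-6,yc+7),(x+a,x+a+3),(yc-6,yc+9),(x+34,x+40)))
E
```

```text
30.825 [-21.23771441 -99.6317184 ] [-0.48838435  0.29443224  0.81593728] 248 91 20 23
rows 102.30458221024259 103.10253317249699 [ 0.  0.  0.  0.  0. 17. 56. 46.  4.  0.  0.  0.  0.] [  0.   0.   0.   0.   0.   0.  74. 108.  86.   8.   0.   0.   0.   0.
   0.]
(array([-67.96288692, -28.13858611]), array([-44.42559679, -28.2661718 ]), np.float64(-0.1275856864727487))
rows 102.31650485436893 103.10253317249699 [ 0.  0.  0.  0.  0. 24. 76. 63.  8.  0.  0.  0.  0.] [  0.   0.   0.   0.   0.   0.  74. 108.  86.   8.   0.   0.   0.   0.
   0.]
(array([-58.15729083, -28.10278964]), array([-44.42559679, -28.2661718 ]), np.float64(-0.16338215846266735))
30.875 [-21.23088308 -99.74528449] [-0.25725108 -0.60138176 -0.03576604] 248 91 20 23
rows 102.0796645702306 102.94849498327761 [ 0.  0.  0.  0.  0. 41. 68. 46.  4.  0.  0.  0.  0.] [  0.   0.   0.   0.   0.   0.  76. 110.  63.   0.   0.   0.   0.   0.
   0.]
(array([-67.92048828, -28.10098567]), array([-44.38854129, -28.28299075]), np.float64(-0.18200508053829623))
rows 102.06969696969698 102.94849498327761 [ 0.  0.  0.  0.  0. 60. 93. 60.  8.  0.  0.  0.  0.] [  0.   0.   0.   0.   0.   0.  76. 110.  63.   0.   0.   0.   0.   0.
   0.]
(array([-58.11569213, -28.0519487 ]), array([-44.38854129, -28.28299075]), np.float64(-0.2310420530255115))
```

Call:
apply_moves --deltas '[{"claw": 1,"delta_pos": [0,0,-3],"yaw": 0},{"claw": 1,"delta_pos": [0,0,-3],"yaw": 0},{"claw": 1,"delta_pos": [0,0,0],"yaw": 0},{"claw": 1,"delta_pos": [0,0,0],"yaw": 0}]'

```text
clock: 31.42
eef_pos: [447.9, -113.0, 354.1]
tcp_rot: [-3.141, -0.0, 1.404]
contact_force: [-0.1, 0.2, -1.0]
opening: -0.007
grasp_force: 0.0
```

```bash
python3 -c "
from rig import r
print(r.sign_off())"
```

```text
the job is handed in; nothing more can be done
None
```

I drew the fence back about 20 mm short of the mark, then brought it up from behind to about 0.2 mm short of the white line by camera, with the slack taken up; it did not move when pressed at about 6 N for a second, and the job was handed in at about 31 s.

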